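Lock the optical level in its travel case

ROBOT

A 6-joint arm with a two-finger parallel gripper is mounted at the origin on the work surface. World frame = base frame: x ahead of the robot, y to its left, z up, the work surface at z = 0. Lengths are in m, angles in rad, forces in N, time in s.
With the tool pointing down it reaches from about 0.25 to 0.775 m from the base axis. Payload 4 kg.
Tool frame: the origin (TCP) lies between the finger pads; the fingertips stand 14 mm ahead of it and the grasp point (between the pads) lies 5 mm behind it (tip_reach is the distance from the TCP to the fingertips, in m); z points along the fingers, y is the line along which they close (so a half turn about z gives the same grasp; the last joint's range is limited). The gripper opens to 94 mm and grips with 3 to 60 N. Pads are 16 mm wide; open, the fingers measure 119 mm over their backs; the gripper's body (75 mm by 177 mm) begins 78 mm behind the grasp point.
Start: joints at [-1.416, 0.087, 1.371, -0, 1.684, -0.103], TCP at [0.14, -0.532, 0.22] pointing down, gripper open.
Joint ranges: [-3.1, 3.1], [-0.76, 2.03], [0.27, 2.55], [-1.08, 4.22], [0.17, 2.65], [-2.57, 2.57]. Speed limits (rad/s): [2.79, 2.79, 3.14, 3.14, 3.14, 3.14].

INTERFACE

Orientations are given as [roll, pitch, yaw] about the fixed x, y, z axes, in that order (R = Rz(yaw) Ry(pitch) Rx(roll)).
In Python, from bench import * gives the robot as it stands. The module is installed in compiled form; this text tells all that it offers.
- The arm moves only by the tool servo_tool, never from a script. Its argument "targets" is a list of rows, each a list of 4 numbers: the shift along the tool's x, y, z in cm, then the turn about the tool's z in degrees. A call has 1 to 8 rows; each row is the pose to reach, as a shift and turn from the pose commanded when the call began, along the tool's axes at that moment; what a row does not reach only later rows make up. A row lasts 1/8 s, in which the tool goes at most 62.5 mm and 10.7 degrees, less where a joint would pass 70% of its speed; a pose out of reach is approached as far as the arm can. A call with a gripper value outside its range is refused whole. "claw" is the closure in counts, from 0 (fully open) to 255 (shut), set as the call begins (left out, the last holds). The fingers move at their own pace and stop on an object; the grip force is fixed at half the most. Time passes only in rows, so rows that repeat a pose let the fingers close. It gives the time, the measured TCP pose, the force, the opening and the grip force at its end, in the units of the state.
- get_obs(): the state, without advancing time (a new reading comes with each control period).
- snapshot(name): name is "side" or "top"; returns the picture (420x560x3 uint8, blue, green, red); there is no depth.
- camera_model(name): a dict with "camera_matrix" (3x3 intrinsics, pixels), "camera_from_world" (4x4, takes a point from world to camera coordinates). Camera axes: x right, y up, looking along -z (the intrinsics and any distortion apply to the point x, -y, -z); pixel columns grow to the right and rows downward; lengths in m; the calibration is good to about 2 mm. A picture is of the moment at which its call begins. camera_model takes no time and is no camera call.
- close_job(): hands the job in; it is judged then, once.
The state is a dict: "time": time; "joint_positions": joint angles; "qvel": joint speeds; "joint_torque": joint torques, N m; "tool_pos": TCP position; "ee_rot": TCP orientation; "wrist_force": force on the tool from outside, world axes, zero at the start; "wrist_torque": the same for the moment, N m; "width": finger opening in m; "finger_force": force on a finger pad.
Only numpy, scipy, OpenCV 4.12 (cv2) and the standard library are available. Lean on these libraries where they do the work, as an engineer would, in place of code of your own. Each camera call takes 0.05 s, during which the arm holds its last target. There are 200 camera calls.

TASK

The optical level is about to be carried back to the store. Lock it down in its travel case: turn the brass wing nut clockwise, seen from above, until its wings point at the two white marks on the blue disc under it, and let go of it there. There is only a short arc between the level and the loose eyepiece, so leave the eyepiece standing where it is, and do not turn the black wing nut of the other case.

Things in the scene. Friction and masses are not known exactly. Their poses are not given: they have to be found in the camera images.
- brass_nut (a joint): Angle of the brass wing nut about its upright axis, rad; grows as it turns clockwise seen from above. It starts between 0 and 0.3; at 1.25 the wings point at the two white marks on the blue disc; a stop is at 1.9. It turns stiffly (0.06 N m), stays where it is left, and does not rise or sink. At 0.65 the wings are square to the level's tube.
- brass_nut_grip (a point): Point on the brass nut's axis to grip at. x along the wings, z up; turns with the nut. The wings are one upright bar 55 mm long, 10 mm thick, from 16 mm below to 10 mm above this point. The blue disc under it (84 mm across) has its top 24 mm below. A strip 24 mm wide square to the wings is clear for 60 mm either side of the axis from start to marks. Tray, level fixed.
- eyepiece: Loose silver eyepiece, red band: upright cylinder 32 mm across, 60 mm high, 0.12 kg, 72 to 83 mm from the brass nut. Origin: centre of its underside, z up. On the nut's other side, 52 mm from its axis, is the black level, its top 31 mm above the grip point. All are in an open wooden tray 220 x 260 mm, rim 45 mm high, the nut at its middle, tray yaw within 0.35 rad.
- black_wing_tip (a point): Top of one wing's tip of the black wing nut in the other, similar tray (which holds an orange prism unit), 25 mm from that nut's axis and 34 mm above its blue disc. That nut has the same size and white marks but is black; leave it unturned. It starts at any angle in a range of 0.9 rad.
Not all that is in view belongs to the job. Leave any pink look-alike of the eyepiece alone.

How it is judged:
By the outcome, as a careful person would: the job done as asked, in the order asked, and still so for the second after the job is handed in, with the robot touching nothing.
It also fails if it takes over 29 s, if anything falls off the work surface, if the arm or the gripper's body presses on something with over 40 N, if the wrist force passes 120 N, or if a joint passes its speed limit or range.

## Working session

There is one attempt and no reset: what is moved stays moved. The work goes in short steps, Python scripts to look and compute and a tool call to move; the robot and the scene stay as the last step left them, time stands still between calls to the robot, and variables do not carry over. Pictures are saved under pics/ and viewed, at most 10 in all, crops included, and the job is handed in when it is done.

Besides the shell and the picture viewer there is one more tool, called after "Emit:" as name([rows], argument=value, ...), one row to a line, values as JSON. servo_tool: Moves the arm, as the interface text tells. Its arguments: {"type":"object","properties":{"targets":{"type":"array"},"claw":{"type":"number"}},"required":["targets"]}

```bash
mkdir -p pics
python3 - <<'E'
from bench import *
import cv2,numpy as np
for n in("top","side"):
    cv2.imwrite(f"pics/{n}0.png",snapshot(n)); c=camera_model(n); print(n,c)
print(get_obs())
E
```

```text
top {'camera_matrix': array([[505.19645226,   0.        , 298.40035819],
       [  0.        , 505.19645226, 212.49387756],
       [  0.        ,   0.        ,   1.        ]]), 'camera_from_world': array([[-0.01680707, -0.99975252, -0.01457439, -0.00808066],
       [ 0.98418729, -0.01911254,  0.17609681, -0.48708033],
       [-0.17633179, -0.01138426,  0.98426495, -0.90731902],
       [ 0.        ,  0.        ,  0.        ,  1.        ]])}
side {'camera_matrix': array([[481.1224988 ,   0.        , 276.75750557],
       [  0.        , 481.1224988 , 216.14189162],
       [  0.        ,   0.        ,   1.        ]]), 'camera_from_world': array([[-0.84975395, -0.52713541,  0.00681827,  0.39469504],
       [ 0.31833295, -0.50276458,  0.80367401, -0.20864506],
       [-0.42021705,  0.68509564,  0.59503075, -0.90204657],
       [ 0.        ,  0.        ,  0.        ,  1.        ]])}
{'time': 0.1, 'joint_positions': array([-1.41610393e+00,  8.78726110e-02,  1.37212658e+00,  2.73116686e-06,
        1.68361737e+00, -1.03074218e-01]), 'qvel': array([-0.000956  , -0.00179341, -0.00484218, -0.00033098,  0.00081225,
       -0.00137511]), 'joint_torque': array([ 1.93838889e-03, -3.41253412e+01, -3.03301942e+01,  7.20129465e-02,
        3.04069463e-02, -9.11176926e-05]), 'tool_pos': array([ 0.14014193, -0.53134482,  0.21841395]), 'ee_rot': array([-3.13957976e+00, -2.10943921e-04,  2.57766704e-01]), 'wrist_force': array([ 0.33480643, -0.74509982,  0.61754397]), 'wrist_torque': array([0.02241282, 0.02408217, 0.01714835]), 'finger_force': 0.0, 'width': 0.09432583141680952}
```

View pics/top0.png

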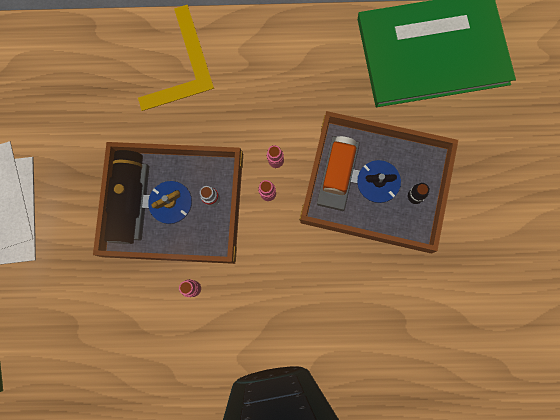

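View pics/side0.png

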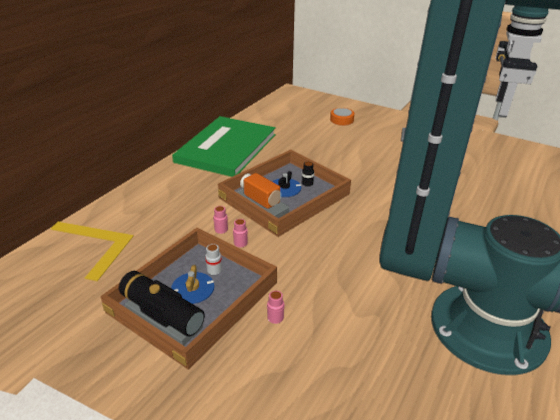

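```bash
cat > h.py <<'E'
from bench import *
import cv2,numpy as np
def ray(n,uv):
    c=camera_model(n);K=c["camera_matrix"];T=c["camera_from_world"];R=T[:3,:3]
    p=np.linalg.solve(K,[uv[0],uv[1],1]);d=R.T@np.array([p[0],-p[1],-p[2]])
    return -R.T@T[:3,3],d/np.linalg.norm(d)
def plane(n,uv,z):
    o,d=ray(n,uv);return o+d*(z-o[2])/d[2]
def tri(a,b):
    A=0;B=0
    for n,uv in(("top",a),("side",b)):
        o,d=ray(n,uv);M=np.eye(3)-np.outer(d,d);A=A+M;B=B+M@o
    return np.linalg.solve(A,B)
def pix(n,P):
    c=camera_model(n);q=c["camera_from_world"]@np.r_[P,1];p=c["camera_matrix"]@[q[0],-q[1],-q[2]];return p[:2]/p[2]
E
python3 - <<'E'
from h import *
W={"top":(110,145,240,260),"side":(150,230,250,330)}
ims=[];D={}
for n in W:
    im=cv2.imread(f"pics/{n}0.png");x0,y0,x1,y1=W[n];c=im[y0:y1,x0:x1];h=cv2.cvtColor(c,cv2.COLOR_BGR2HSV)
    m=cv2.inRange(h,(105,150,60),(125,255,255))
    k,l,s,ce=cv2.connectedComponentsWithStats(m);i=1+s[1:,4].argmax()
    hull=cv2.convexHull(np.argwhere(l==i)[:,::-1].astype(np.int32))
    e=cv2.fitEllipse(hull);D[n]=np.array(e[0])+(x0,y0);print(n,D[n],e)
    ims.append(cv2.resize(c,(390,345),interpolation=cv2.INTER_CUBIC))
cv2.imwrite("pics/c0.png",np.hstack(ims))
P=tri(D["top"],D["side"]);print("disc",P)
for z in(.01,.015,.02,.025):print(z,plane("top",D["top"],z),plane("side",D["side"],z))
im=cv2.imread("pics/top0.png");h=cv2.cvtColor(im[180:225,145:192],cv2.COLOR_BGR2HSV)
m=cv2.inRange(h,(10,90,60),(30,255,255));w=cv2.inRange(h,(0,0,170),(180,80,255))
k,l,s,ce=cv2.connectedComponentsWithStats(m);print(s,ce+(145,180))
k,l,s,ce=cv2.connectedComponentsWithStats(w);print(s,ce+(145,180))
E
```

```text
top [169.25341034 201.75625229] ((59.25341033935547, 56.75625228881836), (41.00837326049805, 43.176963806152344), 47.639774322509766)
side [192.78910065 286.99117279] ((42.789100646972656, 56.991172790527344), (29.79668426513672, 41.61029815673828), 85.21251678466797)
disc [0.51516595 0.23161352 0.02771066]
0.01 [0.51912883 0.23662474 0.01      ] [0.52773373 0.21867075 0.01      ]
0.015 [0.51809716 0.23526032 0.015     ] [0.52408367 0.22230273 0.015     ]
0.02 [0.51706549 0.2338959  0.02      ] [0.5204336  0.22593472 0.02      ]
0.025 [0.51603382 0.23253148 0.025     ] [0.51678354 0.22956671 0.025     ]
[[   0    0   47   45 1927]
 [   7   10   28   18  187]
 [  20   22    1    1    1]] [[168.12869746 202.17488324]
 [166.68983957 200.19786096]
 [165.         202.        ]]
[[   0    0   47   45 2090]
 [   8    9    6    5   12]
 [   3   15    1    1    1]
 [   2   27    1    1    1]
 [  36   31    5    4   11]] [[168.01148325 202.01052632]
 [155.41666667 190.83333333]
 [148.         195.        ]
 [147.         207.        ]
 [183.27272727 212.36363636]]
```

View pics/c0.png

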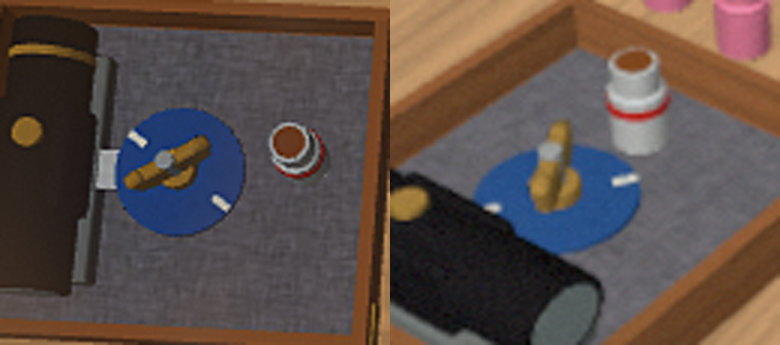

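The brass nut is at top px (167,200), with marks at (155,191) and (183,212). The black nut is at (380,180), in the tray with the orange prism. Pink look-alikes are at (275,155), (266,190) and (189,288). The crop confirms that the brass nut beside the black level and the silver, red-banded eyepiece (208,194) is the one to turn.

```bash
cat >> h.py <<'E'
from scipy.spatial.transform import Rotation as Ro
def shift(P):
    o=get_obs();return Ro.from_euler("xyz",o["ee_rot"]).as_matrix().T@(np.array(P)-o["tool_pos"])*100
E
python3 - <<'E'
from h import *
zd=.0265
a=plane("top",(155.42,190.83),zd);b=plane("top",(183.27,212.36),zd)
g=lambda d:np.degrees(np.arctan2(d[1],d[0]))
print("marks",g(a-b),(a+b)/2,np.linalg.norm(a-b))
p=plane("top",(152.7,206),zd+.034);q=plane("top",(179.3,192.3),zd+.034)
print("wings",g(p-q),(p+q)/2,np.linalg.norm(p-q))
e=plane("top",(206.5,192),zd+.05);print(e,np.linalg.norm(e[:2]-((a+b)/2)[:2]))
print(shift([.5155,.2315,.16]),shift([.5155,.2315,.06]))
E
```

```text
marks 51.7532601313153 [0.5161308  0.23207103 0.0265    ] 0.07021584565709822
wings 117.12163386681075 [0.51380878 0.2290167  0.0605    ] 0.055015317480451936
[0.52230155 0.15048192 0.0765    ] 0.08182212960543488
[ 55.74102273 -64.18356993   5.98235971] [ 55.73891329 -64.16344103  15.98233923]
```

Emit:
servo_tool([
  [4,-4.5,0,-7],
  [8,-9,0,-14],
  [12,-13.5,0,-21],
  [16,-18,0,-28],
  [20,-22.5,0,-35],
  [24,-27,0,-42],
  [28,-31.5,0,-49],
  [32,-36,0,-56],
], claw=140)

```text
time: 1.1
tool_pos: [0.3581, -0.1003, 0.2192]
ee_rot: [3.141, 0.0, 1.239]
wrist_force: [1.3, -0.6, 0.3]
width: 0.0424
finger_force: 0.0
```

Run:
```python
from h import *
o=get_obs();print(o["time"],o["tool_pos"],np.degrees(o["ee_rot"]),o["width"]);print(shift([.515,.231,.15]))
```

```text
1.1 [ 0.35814566 -0.10026071  0.21923492] [1.79973525e+02 9.67059030e-03 7.09771034e+01] 0.04244945324314376
[36.43077517  4.02832149  6.91920555]
```

Emit:
servo_tool([
  [5,0.5,0,-7],
  [10,1,0,-14],
  [15.5,1.7,0,-21],
  [21,2.3,1,-28],
  [26,2.9,3,-34],
  [31,3.4,5,-40],
  [36.4,4,6.9,-46],
  [36.4,4,6.9,-46],
])

```text
time: 2.1
tool_pos: [0.5144, 0.2305, 0.1462]
ee_rot: [-3.135, -0.002, 2.042]
wrist_force: [-0.3, -0.2, -0.8]
width: 0.0429
finger_force: 0.0
```

Run:
```python
from h import *
im=snapshot("side");c=im[200:340,100:290];t=snapshot("top")[140:270,90:245]
cv2.imwrite("pics/s1.png",np.hstack([cv2.resize(c,(480,354)),cv2.resize(t,(320,354))]))
o=get_obs();print(o["time"],o["tool_pos"],np.degrees(o["ee_rot"]),o["joint_positions"]);print(shift([.515,.231,.057]))
```

```text
2.2 [0.51493709 0.22824933 0.14938544] [-1.79844161e+02  1.47214857e-02  1.16788864e+02] [ 3.16972822e-01  1.42384329e-01  1.44913932e+00 -6.62158172e-04
  1.55271959e+00 -1.50567866e-01]
[0.24508331 0.15471649 9.23809485]
```

View pics/s1.png

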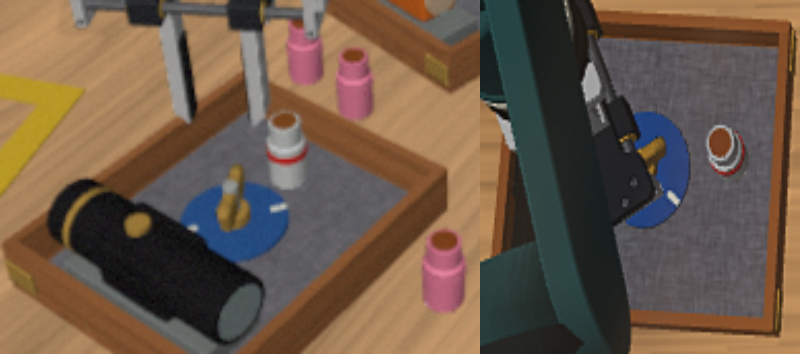

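Emit:
servo_tool([
  [0.2,0.15,2,0],
  [0.2,0.15,4,0],
  [0.2,0.15,5,0],
  [0.2,0.15,5,0],
  [0.2,0.15,5,0],
])

```text
time: 2.82
tool_pos: [0.5166, 0.2306, 0.1018]
ee_rot: [3.14, 0.0, 2.037]
wrist_force: [-0.3, -0.2, -0.0]
width: 0.0424
finger_force: 0.0
```

Run:
```python
from h import *
im=snapshot("side");c=im[200:340,100:290]
cv2.imwrite("pics/s2.png",cv2.resize(c,(760,560),interpolation=cv2.INTER_CUBIC))
o=get_obs();print(o["time"],o["tool_pos"],np.degrees(o["ee_rot"]));print(shift([.515,.231,.048]))
```

```text
2.875 [0.51663413 0.23075564 0.10181543] [1.79872260e+02 2.74114377e-02 1.16744190e+02]
[ 0.09793323 -0.14693312  5.3811823 ]
```

View pics/s2.png

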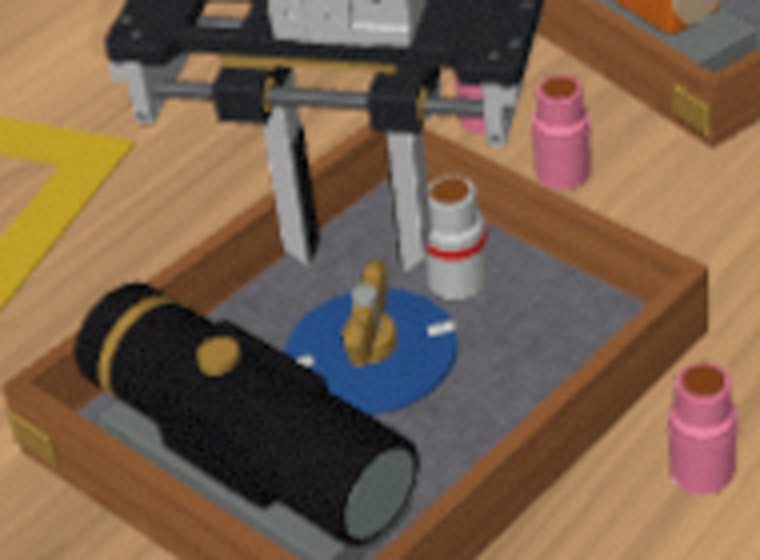

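The side view shows the fingers straddling the brass nut (about px (370,320) in the crop), clear of the level and the eyepiece. Descending now.

Emit:
servo_tool([
  [0.1,-0.15,1.5,0],
  [0.1,-0.15,3,0],
  [0.1,-0.15,4.2,0],
  [0.1,-0.15,5.1,0],
  [0.1,-0.15,5.4,0],
  [0.1,-0.15,5.4,0],
])

```text
time: 3.62
tool_pos: [0.5142, 0.2311, 0.0464]
ee_rot: [-3.142, 0.0, 2.038]
wrist_force: [0.8, 1.1, 0.3]
width: 0.0424
finger_force: 0.0
```

Emit:
servo_tool([
  [0,0,0,0],
  [0,0,0,0],
  [0,0,0,0],
  [0,0,0,0],
], claw=255)

```text
time: 4.12
tool_pos: [0.5158, 0.2318, 0.0471]
ee_rot: [3.137, 0.0, 2.038]
wrist_force: [4.3, 2.2, -2.5]
width: 0.0249
finger_force: 30.0
```

Run:
```python
from h import *
o=get_obs();print({k:o[k] for k in("time","tool_pos","wrist_force","wrist_torque","width","finger_force")},np.degrees(o["ee_rot"]))
```

```text
{'time': 4.125, 'tool_pos': array([0.51584202, 0.23180476, 0.04714948]), 'wrist_force': array([ 4.28851161,  2.23055617, -2.52054705]), 'wrist_torque': array([ 0.44778767, -0.97786019,  0.0047692 ]), 'width': 0.024923555393812562, 'finger_force': 30.002414882183075} [1.79741143e+02 1.63987648e-02 1.16768151e+02]
```

Width 24.9 mm isn't the 10 mm bar, so I'll look before turning.

Run:
```python
from h import *
im=snapshot("side");c=im[225:325,130:260]
cv2.imwrite("pics/s3.png",cv2.resize(c,(780,600),interpolation=cv2.INTER_CUBIC))
for P in([.515,.231,.0265],[.515,.231,.0505],[.515,.231,.0605],[.515,.231,.07]):print((pix("side",P)-(130,225))*6,(pix("top",P)))
```

```text
[377.68919115 373.38136104] [169.82260021 202.11308065]
[370.47663848 320.06891415] [166.44317131 199.6102345 ]
[367.40562285 297.36913427] [164.98501076 198.53030306]
[364.45130462 275.53193724] [163.57122675 197.48323742]
```

View pics/s3.png

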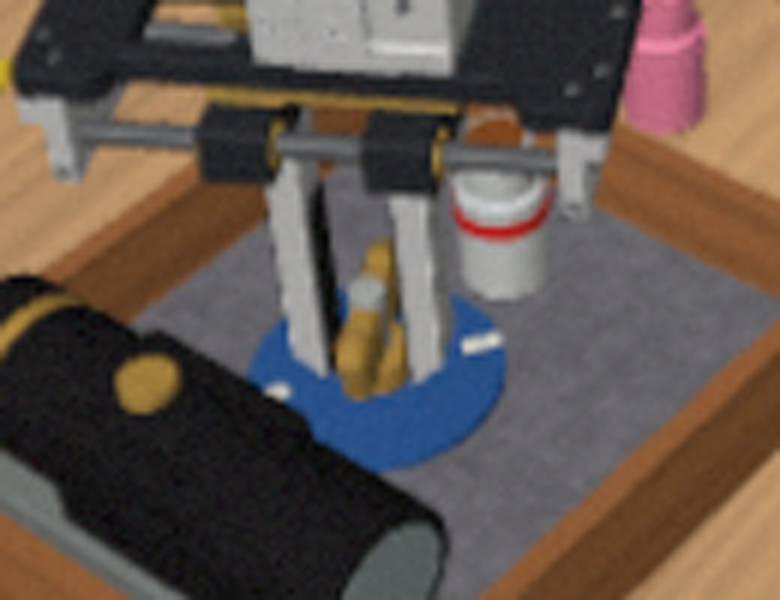

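The tips are gripping the round hub below the wings, at px (370,375) in the crop. I'll open, rise 7 mm and grip the bar instead.

Emit:
servo_tool([
  [0,0,0,0],
  [0,0,0,0],
  [0,0,-0.5,0],
  [0,0,-0.8,0],
  [0,0,-0.8,0],
], claw=150)

```text
time: 4.8
tool_pos: [0.5145, 0.2311, 0.0551]
ee_rot: [3.141, 0.0, 2.038]
wrist_force: [0.2, 0.3, -0.2]
width: 0.0388
finger_force: 0.0
```

Emit:
servo_tool([
  [0,0,0,0],
  [0,0,0,0],
  [0,0,0,0],
  [0,0,0,0],
  [0,0,0,0],
], claw=255)

```text
time: 5.42
tool_pos: [0.5158, 0.2318, 0.0546]
ee_rot: [3.137, 0.0, 2.038]
wrist_force: [4.3, 2.5, -3.3]
width: 0.0228
finger_force: 30.0
```

Emit:
servo_tool([
  [0,0,0,0],
  [0,0,0,0],
  [0,0,0,0],
])

```text
time: 5.8
tool_pos: [0.5158, 0.2318, 0.0546]
ee_rot: [3.137, 0.0, 2.038]
wrist_force: [4.5, 2.1, -2.4]
width: 0.0228
finger_force: 30.0
```

Run:
```python
from h import *
im=snapshot("side");c=im[245:310,155:235]
cv2.imwrite("pics/s4.png",cv2.resize(c,(730,593),interpolation=cv2.INTER_CUBIC))
o=get_obs();print(o["width"],o["wrist_torque"],o["tool_pos"],np.degrees(o["ee_rot"]))
```

```text
0.022898849334873524 [ 0.41771095 -0.93776713 -0.02105389] [0.51575355 0.23182298 0.05456935] [1.79762411e+02 3.25525897e-03 1.16765139e+02]
```

View pics/s4.png

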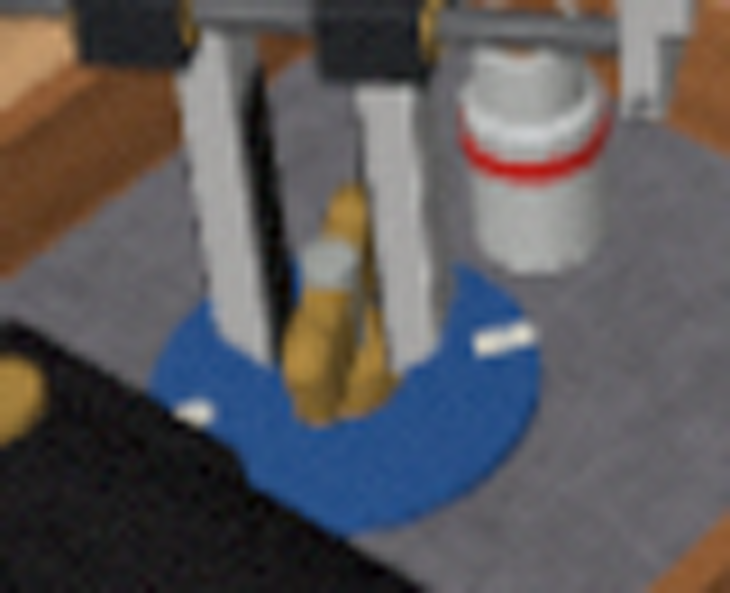

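The pads have closed on the tapered hub of the brass nut, which tapers from about 25 to 23 mm. That is a centred grip on the axis, with enough friction for 0.06 N m. I'll turn half the arc and check that it follows.

Emit:
servo_tool([
  [0,0.14,0,4],
  [0,0.14,0,8],
  [0,0.14,0,12],
  [0,0.14,0,16],
  [0,0.14,0,20],
  [0,0.14,0,25],
  [0,0.14,0,30],
  [0,0.14,0,30],
])

```text
time: 6.85
tool_pos: [0.5153, 0.2317, 0.0545]
ee_rot: [-3.141, -0.0, 1.515]
wrist_force: [0.1, 0.4, 1.5]
width: 0.0233
finger_force: 30.0
```

Run:
```python
from h import *
o=get_obs();print(o["width"],o["wrist_torque"],np.degrees(o["ee_rot"]))
for n,(x0,y0,x1,y1) in{"top":(140,175,200,225),"side":(155,245,235,310)}.items():
    im=snapshot(n)[y0:y1,x0:x1]; cv2.imwrite(f"pics/m5{n}.png",im)
a=[cv2.resize(cv2.imread(f"pics/m5{n}.png"),(400,330),interpolation=cv2.INTER_CUBIC) for n in("top","side")]
cv2.imwrite("pics/s5.png",np.hstack(a))
```

```text
0.02334632208835461 [ 0.06945565 -0.03079347 -0.09052939] [-1.79976139e+02 -9.72181658e-04  8.68239291e+01]
```

View pics/s5.png

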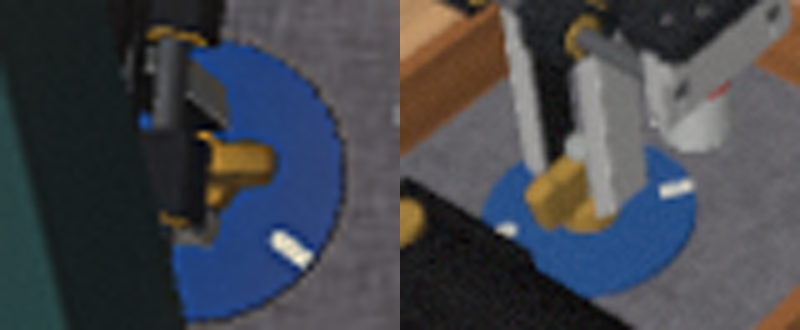

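The nut follows: its wings are now about level in the top view (px (177,199)). Continuing.

Emit:
servo_tool([
  [0,0,0,5],
  [0,0,0,10],
  [0,0,0,15],
  [0,0,0,20],
  [0,0,0,25],
  [0,0,0,30],
  [0,0,0,34],
  [0,0,0,34],
])

```text
time: 7.95
tool_pos: [0.5146, 0.232, 0.0544]
ee_rot: [-3.14, 0.001, 0.923]
wrist_force: [-3.0, 1.4, 3.1]
width: 0.0229
finger_force: 30.0
```

Emit:
servo_tool([
  [0,0,0,0],
  [0,0,0,0],
  [0,0,0,0],
  [0,0,-1.5,0],
  [0,0,-4,0],
  [0,0,-7,0],
  [0,0,-12,0],
  [0,0,-17,0],
], claw=150)

```text
time: 8.95
tool_pos: [0.5153, 0.2315, 0.227]
ee_rot: [3.141, -0.001, 0.921]
wrist_force: [1.1, -0.0, -0.1]
width: 0.0384
finger_force: 0.0
```

Emit:
servo_tool([
  [-5,0,0,0],
  [-10,0,0,0],
  [-16,0,0,0],
  [-20,0,0,0],
  [-20,0,0,0],
])

```text
time: 9.57
tool_pos: [0.3938, 0.0711, 0.2262]
ee_rot: [3.139, -0.002, 0.918]
wrist_force: [0.3, 0.7, -0.3]
width: 0.0388
finger_force: 0.0
```

Run:
```python
from h import *
o=get_obs();print(o["time"],o["tool_pos"],o["width"],np.degrees(o["ee_rot"]))
t=snapshot("top");s=snapshot("side")
cv2.imwrite("pics/t6.png",t);cv2.imwrite("pics/sd6.png",s)
a=[cv2.resize(t[150:250,110:240],(400,308),interpolation=cv2.INTER_CUBIC),cv2.resize(s[230:330,140:270],(400,308),interpolation=cv2.INTER_CUBIC)]
cv2.imwrite("pics/s6.png",np.hstack(a))
```

```text
9.575 [0.39375371 0.07107404 0.22618302] 0.038763919237386146 [ 1.79825006e+02 -1.15914386e-01  5.25888370e+01]
```

View pics/s6.png

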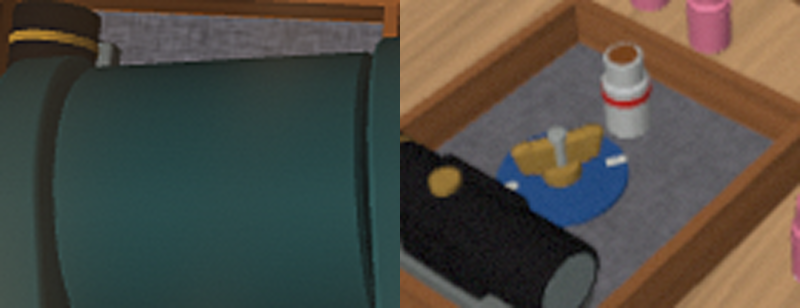

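The side crop shows the wings nearly at the marks and the eyepiece still standing, but the arm blocks the top view. I'll move aside and measure.

Emit:
servo_tool([
  [-4,3,0,0],
  [-8,6,0,0],
  [-12,9,0,0],
  [-16,12,0,0],
  [-20,15,0,0],
  [-24,18,0,0],
  [-24,18,0,0],
])

```text
time: 10.55
tool_pos: [0.3933, -0.2299, 0.2238]
ee_rot: [-3.14, 0.0, 0.918]
wrist_force: [0.3, 1.7, -0.4]
width: 0.0384
finger_force: 0.0
```

Run:
```python
from h import *
t=snapshot("top");cv2.imwrite("pics/t7.png",t)
c=t[178:226,144:194];cv2.imwrite("pics/s7.png",cv2.resize(c,(600,576),interpolation=cv2.INTER_CUBIC))
g=lambda d:np.degrees(np.arctan2(d[1],d[0]))%180
for f in("top0","t7"):
    im=cv2.imread(f"pics/{f}.png")[178:226,144:194];h=cv2.cvtColor(cv2.resize(im,None,fx=4,fy=4,interpolation=cv2.INTER_CUBIC),cv2.COLOR_BGR2HSV)
    m=cv2.inRange(h,(8,80,50),(32,255,255));w=cv2.inRange(h,(0,0,160),(180,90,255))
    for k,(mm,z) in {"br":(m,.0575),"wh":(w,.0265)}.items():
        cs=[c for c in cv2.findContours(mm,0,1)[0] if cv2.contourArea(c)>60]
        for c in cs:print(f,k,cv2.contourArea(c),np.round(cv2.minAreaRect(c)[0],1)/4+(144,178),cv2.minAreaRect(c)[1:])
```

```text
top0 br 3473.5 [167.35  202.125] ((53.78764724731445, 124.02818298339844), 59.88626480102539)
top0 wh 160.5 [183.425 212.55 ] ((23.80000114440918, 8.600000381469727), 36.86989974975586)
top0 wh 73.0 [146.75 197.  ] ((14.0, 22.0), 90.0)
top0 wh 187.0 [155.6 191.2] ((24.455047607421875, 10.627060890197754), 39.80556869506836)
t7 br 2071.5 [170.5  201.45] ((69.80217742919922, 52.33100128173828), 7.907163143157959)
t7 br 798.0 [158.    193.675] ((46.819400787353516, 20.468610763549805), 35.311214447021484)
t7 wh 185.5 [183.5  212.55] ((24.600004196166992, 9.200000762939453), 36.869895935058594)
t7 wh 722.5 [146.75  201.375] ((49.0, 22.0), 90.0)
```

View pics/s7.png

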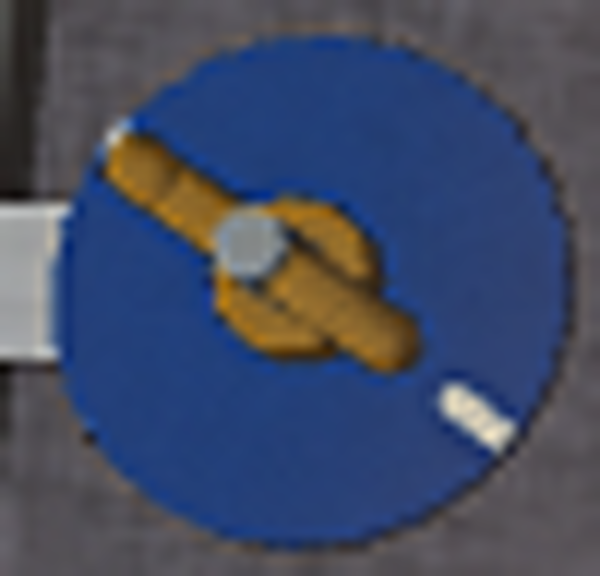

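Run:
```python
from h import *
g=lambda d:np.degrees(np.arctan2(d[1],d[0]))%180
P=lambda u,v,z:plane("top",(u,v),z)
print("marks",g(P(155.5,191,.0265)-P(183.45,212.55,.0265)))
for z in(.035,.0605):
  for s in(34.5,35.3,36):
    u=np.array([166,199.]);d=12*np.array([np.cos(np.radians(s)),np.sin(np.radians(s))]);print(z,s,g(P(*(u-d),z)-P(*(u+d),z)))
im=cv2.resize(cv2.imread("pics/t7.png")[178:226,144:194],None,fx=4,fy=4,interpolation=cv2.INTER_CUBIC)
h=cv2.cvtColor(im,cv2.COLOR_BGR2HSV);m=cv2.inRange(h,(8,80,50),(32,255,255))
c=max([k for k in cv2.findContours(m,0,1)[0] if k[:,0,0].max()<80],key=cv2.contourArea)
y,x=np.where(cv2.drawContours(np.zeros_like(m),[c],-1,255,-1)>0)
v=np.linalg.eigh(np.cov(x,y))[1][:,1];print("left",np.degrees(np.arctan(v[1]/v[0])),x.mean()/4+144,y.mean()/4+178)
# right wing tip centre: brass pixels beyond hub
y,x=np.where(m>0);k=(x>107)&(x<137)&(y>60)&((x-107)*.72+85<y+20);k&=(x>122)
print("righttip",x[k].mean()/4+144,y[k].mean()/4+178)
print("axis px",pix("top",[.5155,.2315,.055]))
print(shift([.515,.2315,.15]))
```

```text
marks 51.824628617397465
0.035 34.5 54.827748294885204
0.035 35.3 54.05966814792766
0.035 36 53.38815825099516
0.0605 34.5 54.827748294885154
0.0605 35.3 54.05966814792772
0.0605 36 53.38815825099528
left 36.01380380746436 157.9418331374853 193.6695064629847
righttip 176.06914893617022 205.338905775076
axis px [165.53266575 198.87087383]
[ 43.93503381 -18.17702474   7.45133292]
```

The wings read about 53.7° against 51.8° for the marks, roughly 2° short. I'll retrace, regrip and nudge 2°.

Emit:
servo_tool([
  [5.6,-2.3,0,0],
  [11.2,-4.6,0,0],
  [16.8,-6.9,0,0],
  [22.4,-9.2,0,0],
  [28,-11.5,0,0],
  [33.6,-13.8,0,0],
  [39,-16,0,0],
  [44,-18,0,0],
])

```text
time: 11.6
tool_pos: [0.5146, 0.2362, 0.2246]
ee_rot: [-3.141, -0.001, 0.925]
wrist_force: [0.7, -0.5, 0.9]
width: 0.0388
finger_force: 0.0
```

Emit:
servo_tool([
  [0,0,0,0],
  [0,0,5,0],
  [0,0,9,0],
  [0,0,12,0],
  [0,0,12,0],
  [0,0,12,0],
])

```text
time: 12.35
tool_pos: [0.5159, 0.2321, 0.1062]
ee_rot: [3.14, -0.002, 0.921]
wrist_force: [0.2, 0.1, -0.3]
width: 0.0385
finger_force: 0.0
```

Run:
```python
from h import *
o=get_obs();print(o["tool_pos"],np.degrees(o["ee_rot"]));print(shift([.515,.2318,.0545]))
```

```text
[0.51593568 0.23205563 0.10620362] [ 1.79917509e+02 -1.09818492e-01  5.27911380e+01]
[-0.08685163 -0.06650636  5.17011466]
```

Emit:
servo_tool([
  [-0.1,-0.05,2,0],
  [-0.1,-0.05,4,0],
  [-0.1,-0.05,5.1,0],
  [-0.1,-0.05,5.1,0],
  [-0.1,-0.05,5.1,0],
])

```text
time: 12.98
tool_pos: [0.5153, 0.2315, 0.0549]
ee_rot: [3.14, -0.002, 0.921]
wrist_force: [0.5, -0.5, 0.2]
width: 0.0384
finger_force: 0.0
```

Emit:
servo_tool([
  [0,0,0,0],
  [0,0,0,0],
  [0,0,0,0],
  [0,0,0,0],
  [0,0,0,0],
  [0,0,0,1],
  [0,0,0,2],
  [0,0,0,2],
], claw=255)

```text
time: 13.98
tool_pos: [0.5144, 0.2318, 0.0542]
ee_rot: [-3.141, -0.001, 0.886]
wrist_force: [-3.3, 2.3, 5.9]
width: 0.0235
finger_force: 30.0
```

Emit:
servo_tool([
  [0,0,0,0],
  [0,0,0,0],
  [0,0,0,0],
  [0,0,0,0],
])

```text
time: 14.48
tool_pos: [0.5144, 0.2318, 0.0542]
ee_rot: [-3.141, -0.001, 0.886]
wrist_force: [-2.1, 2.7, 6.0]
width: 0.0235
finger_force: 30.0
```

Now release, lift and move aside.

Emit:
servo_tool([
  [0,0,0,0],
  [0,0,0,0],
  [0,0,0,0],
  [0,0,-1.5,0],
  [0,0,-4,0],
  [0,0,-7,0],
  [0,0,-12,0],
  [0,0,-17,0],
], claw=150)

```text
time: 15.48
tool_pos: [0.5143, 0.231, 0.2259]
ee_rot: [3.141, -0.001, 0.886]
wrist_force: [0.4, 0.3, 0.8]
width: 0.0388
finger_force: 0.0
```

Emit:
servo_tool([
  [-5.6,2.3,0,0],
  [-11.2,4.6,0,0],
  [-16.8,6.9,0,0],
  [-22.4,9.2,0,0],
  [-28,11.5,0,0],
  [-33.6,13.8,0,0],
  [-39,16,0,0],
  [-44,18,0,0],
])

```text
time: 16.48
tool_pos: [0.3747, -0.2255, 0.2249]
ee_rot: [3.139, 0.0, 0.885]
wrist_force: [0.9, 0.1, 0.2]
width: 0.039
finger_force: 0.0
```

Emit:
servo_tool([
  [0,0,0,0],
  [0,0,0,0],
])

```text
time: 16.73
tool_pos: [0.3757, -0.2233, 0.2242]
ee_rot: [3.141, -0.001, 0.886]
wrist_force: [0.3, 0.9, 0.9]
width: 0.0386
finger_force: 0.0
```

Run:
```python
from h import *
t=snapshot("top");cv2.imwrite("pics/t8.png",t)
for f in("t7","t8"):
    im=cv2.resize(cv2.imread(f"pics/{f}.png")[178:226,144:194],None,fx=4,fy=4,interpolation=cv2.INTER_CUBIC)
    h=cv2.cvtColor(im,cv2.COLOR_BGR2HSV);m=cv2.inRange(h,(8,80,50),(32,255,255))
    c=max([k for k in cv2.findContours(m,0,1)[0] if k[:,0,0].max()<85],key=cv2.contourArea)
    y,x=np.where(cv2.drawContours(np.zeros_like(m),[c],-1,255,-1)>0)
    v=np.linalg.eigh(np.cov(x,y))[1][:,1];print(f,np.degrees(np.arctan(v[1]/v[0])),cv2.minAreaRect(c))
for n in("top",):
    a=cv2.imread("pics/top0.png");d=cv2.absdiff(a,t)[178:212,196:220];print("eyepiece diff",d.mean(),"black",cv2.absdiff(a,t)[160:205,355:405].mean())
print(get_obs()["time"])
```

```text
t7 36.01380380746436 ((56.00461959838867, 62.66993713378906), (46.819400787353516, 20.468610763549805), 35.311214447021484)
t8 37.61529201613459 ((56.14067840576172, 61.721290588378906), (47.815608978271484, 20.677898406982422), 35.753883361816406)
eyepiece diff 5.583741830065359 black 4.802666666666667
16.775
```

```bash
python3 -c "
from bench import *
print(close_job())"
```

```text
the job is handed in; nothing more can be done
None
```

I turned the brass wing nut clockwise to its white marks (within about 1° by my measurement) and released it; the eyepiece looked unmoved in the last top image, the black nut was never touched, and I handed the job in at about 16.8 s.

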